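# Square up a test panel and its rule for the record photograph

### The job

Set up the painted test panel for its record photograph: push it by its edges, never touching the white painted face, fully home into the corner of the photo board's right-angled stop, its long edge against the longer stop. Then lay the aluminium rule flat on the board with its graduated edge flush along the panel's free long edge and its zero end (the end without the hanging hole) against the same end stop as the panel, and let go. Leave the other things on the bench where they are.

Things in the scene. Friction and masses are not known exactly. Their poses are not given: they have to be found in the camera images.
- board: Fixed photo board: black slab 280 (x) x 360 (y) x 18 mm, origin at the centre of its underside. On top, a right-angled stop of aluminium strips 15 mm wide, 12 mm high: back stop along the whole far (+x) edge, working face at board x = +125 mm; end stop along the left (+y) edge, working face at board y = +165 mm. Inner corner at board (125, 165) mm; the other two sides are open.
- panel: Loose test panel, grey fibre-cement slab 100 (x) x 150 (y) x 8 mm, about 0.2 kg, lying on the board paint upwards; origin at the centre of its underside. It starts within 0.3 rad of parallel to the board's axes. The gripper's pads hardly slip along its edge. Home in the corner its origin is at board (75, 90, 18) mm, axes parallel to the board's.
- panel_face: The white blistered paint film on top of the panel, fixed to it: 84 x 134 mm with an 8 mm bare grey border all round, 0.6 mm proud (its blisters 2 mm); origin at the centre of the panel's top. Nothing may touch it.
- rule: Loose aluminium safety rule, base 50 (x) x 200 (y) x 5 mm, about 0.2 kg, origin at the centre of its underside. Grip rib with black rubber top, 12 mm wide, 180 mm long, along rule x = -10 mm, top at z = 24 mm. Graduated edge: rule x = +25 mm. Zero end: rule y = +100 mm; hanging hole at the other end. Starts flat on the bench right of the board, turned 0.6 to 1.2 rad clockwise from world +y.
- rule_zero (a point): Corner of the rule's underside where the graduated edge meets the zero end, rule (25, 100, 0) mm.
- rule_150 (a point): Point on the lower line of the rule's graduated edge 150 mm from the zero end, rule (25, -50, 0) mm; in the finished set-up it faces the panel's other corner.
- cuvette_rack: Bystander: white rack 50 x 130 x 30 mm with four red-capped glass cuvettes, 108 mm tall in all, on the bench left of the board; origin at the centre of its underside.
- carton: Bystander: open cardboard box 90 x 130 x 75 mm of red-capped cuvettes with a raised flap (to 130 mm), beyond and to the right of the board; origin at the centre of its underside.
- marker: Bystander: black and grey marker pen 140 mm long, 17 mm thick, lying on the bench beyond the board; origin at the middle of its underside.
There are look-alikes about, which are no part of the job. Leave any blue or green look-alike of the panel alone.

How it is judged:
At the end, for the whole second after the job is handed in: Panel flat in the corner, within 2.5 mm of both stops and square within 0.02 rad; rule flat on the board, graduated edge within 2.5 mm of the panel's free long edge over its whole 150 mm, zero end within 2.5 mm of the end stop; both released and at rest (x of panel in the frame of board above 0.0725 m and y of panel in the frame of board above 0.0875 m and z of each of panel, rule in the frame of board below 0.0195 m and angle between the x axis of panel and the x axis of board, either way round below 0.02 rad and y of rule_zero in the frame of board above 0.1625 m and x of rule_zero in the frame of panel between -0.0525 and -0.047 m and x of rule_150 in the frame of panel between -0.0525 and -0.047 m and angle between rule's own z axis and vertical below 0.02 rad and linear speed of each of rule, panel below 0.01 m/s); the robot touches nothing.
It fails at once if something touches the panel's painted face (over 1 N) (contact force between anything else and panel_face above 1 N).
It fails at once if a bystander is moved more than 20 mm (distance of any of cuvette_rack, carton, marker from where it was at the start of the episode above 0.02 m).
It also fails if it takes over 64 s, if anything falls off the work surface, if the arm or the gripper's body presses on something with over 40 N, if the wrist force passes 120 N, or if a joint passes its speed limit or range.

### The arm

A 7-joint arm with a two-finger parallel gripper is mounted at the origin on the work surface. World frame = base frame: x ahead of the robot, y to its left, z up, the work surface at z = 0. Lengths are in m, angles in rad, forces in N, time in s.
With the tool pointing down it reaches from about 0.425 to 1.025 m from the base axis. Payload 9.4 kg.
Tool frame: the origin (TCP) lies midway between the tips of the shut fingers; the grasp point (between the pads) lies r.tcp_to_grasp behind it (r.tcp_to_grasp is the distance from the TCP to the grasp point, in m); z points along the fingers, y is the line along which they close (so a half turn about z gives the same grasp; the last joint's range is limited). The gripper opens to 93 mm and grips with 3 to 60 N. Pads are 15 mm wide; open, the fingers measure 128 mm over their backs; the gripper's body (75 mm by 188 mm) begins 65 mm behind the grasp point.
Start: joints at [-1.369, 0.599, -0.003, 1.599, 0.002, 0.943, -0.08], TCP at [0.2, 0.697, 0.219] pointing down, gripper open.
Joint ranges: [-2.57, 2.57], [-0.35, 1.97], [-1.29, 1.29], [0.11, 2.56], [-1.05, 4.19], [0.11, 1.86], [-2.63, 2.63]. Speed limits (rad/s): [2.22, 2.22, 3.01, 3.01, 3.14, 3.14, 3.14].

### API

Orientations are given as a 3x3 rotation matrix whose columns are the frame's x, y, z axes.
In Python, from bench import r gives the robot as it stands.
- The arm moves only by the tool drive_tool, never from a script. Its argument "moves" is one flat list of numbers, 4 for each row, row after row: the shift along the tool's x, y, z in m, then the turn about the tool's z in degrees. A call has 1 to 12 rows; each row is the pose to reach, as a shift and turn from the pose commanded when the call began, along the tool's axes at that moment; what a row does not reach only later rows make up. A row lasts 1/10 s, in which the tool goes at most 50 mm and 8.59 degrees, less where a joint would pass 70% of its speed; a pose out of reach is approached as far as the arm can. A call with a gripper value outside its range is refused whole. "jaw" is the opening, from 0 (shut) to 1 (fully open), set as the call begins (left out, the last holds). The fingers move at their own pace and stop on an object; "squeeze" is the grip in N (left out, the last holds). Time passes only in rows, so rows that repeat a pose let the fingers close. It gives the time, the measured TCP pose, the force, the opening and the grip force at its end, in the units of the state.
- r.get_state(): the state, without advancing time (a new reading comes with each control period).
- r.get_image(name): name is "scene" or "top"; returns (picture, depth): 384x512x3 uint8, red, green, blue; 384x512 float32, m along the optical axis (not along the pixel's ray), 0 where there is no reading.
- r.camera_info(name): a dict with "fx", "fy", "cx", "cy" (pixels), "rvec" (rotation vector, rad) and "tvec" (3), from world to camera coordinates, as OpenCV has them. Camera axes: x right, y down, z forward; pixel columns grow to the right and rows downward; lengths in m; the calibration is good to about 2 mm. A picture is of the moment at which its call begins. camera_info takes no time and is no camera call.
- r.sign_off(): hands the job in; it is judged then, once.
Trained networks look in the newest picture that a camera, given by its name, has taken for a name from the list of things; names that differ only in an ending like _2 or _b are one class to them, and where a whole thing is asked for, a point or a joint stands for the part that bears it (a point fixed in the world has none). Each returns a list of dicts, best first, with "conf" (0 to 1); they miss things now and then, are a little off and sometimes report something else, mostly with a low value. They report only what shows in the picture. A call takes as long as a camera call. They do not tell look-alikes from the thing itself.
- r.silhouettes(camera, name): "mask" (384x512 bool, what is visible of it).
- r.spot_point(camera, name): "centre" ([x, y, z] in m, in world coordinates, good to about 4 mm: a listed point, or the origin of a listed thing).
The state is a dict: "time": time; "q": joint angles; "dq": joint speeds; "effort": joint torques, N m; "position": TCP position; "ee_rot": TCP orientation; "force": force on the tool from outside, world axes, zero at the start; "moment": the same for the moment, N m; "opening": finger opening in m; "grasp_force": force on a finger pad.
Only numpy, scipy, OpenCV 4.12 (cv2) and the standard library are available. Lean on these libraries where they do the work, as an engineer would, in place of code of your own. Each camera call takes 0.05 s, during which the arm holds its last target. There are 200 camera calls.

## Working session

There is one attempt and no reset: what is moved stays moved. The work goes in short steps, Python scripts to look and compute and a tool call to move; the robot and the scene stay as the last step left them, time stands still between calls to the robot, and variables do not carry over. Pictures are saved under pics/ and viewed, at most 10 in all, crops included, and the job is handed in when it is done.

Besides the shell and the picture viewer there is one more tool, called after "Emit:" in YAML: its name, and indented under it one key for each argument. drive_tool: Moves the arm, as the interface text tells. Its arguments: {"type":"object","properties":{"moves":{"type":"array"},"jaw":{"type":"number"},"squeeze":{"type":"number"}},"required":["moves"]}

```bash
mkdir -p pics
cat > h.py <<'E'
import numpy as np, cv2
from bench import r
def cam(n):
    i=r.camera_info(n); K=np.array([[i['fx'],0,i['cx']],[0,i['fy'],i['cy']],[0,0,1]]); R=cv2.Rodrigues(np.array(i['rvec'],float))[0]
    return K,R,np.array(i['tvec'],float).reshape(3)
def cloud(n,d):
    K,R,t=cam(n); v,u=np.mgrid[:384,:512]
    p=np.stack([(u-K[0,2])/K[0,0]*d,(v-K[1,2])/K[1,1]*d,d],-1)
    return (p-t)@R
def rect(P):
    (c,s,a)=cv2.minAreaRect((P[:,:2]*1000).astype(np.float32)); return np.round(c,1),np.round(s,1),round(a,2)
E
python3 - <<'E'
from h import *
s=r.get_state(); print(s['time'],s['position'],np.round(s['ee_rot'],3).tolist(),r.tcp_to_grasp)
for n in ('top','scene'):
    im,d=r.get_image(n); cv2.imwrite(f'pics/{n}0.png',im[:,:,::-1]); P=cloud(n,d)
    K,R,t=cam(n); print(n,-R.T@t)
    for o in ('board','panel','panel_face','rule','cuvette_rack','carton','marker'):
        for m in r.silhouettes(n,o)[:3]:
            q=P[m['mask']&(d>0)]; 
            if len(q)>10: print(o,round(m['conf'],2),len(q),rect(q),np.round(np.percentile(q[:,2],[5,50,95]),3))
    for o in ('board','panel','rule','rule_zero','rule_150'): print(o,[(round(c['conf'],2),np.round(c['centre'],3).tolist()) for c in r.spot_point(n,o)])
print(r.get_state()['time'])
E
```

```text
0.0 [0.19939025 0.69654779 0.21776686] [[-0.961, 0.275, -0.0], [0.275, 0.961, -0.002], [-0.0, -0.002, -1.0]] 0.0188
top [0.32001965 0.02667855 1.29834417]
board 0.66 11948 (array([548.6,  95.3]), array([295.1, 372.6]), 11.27) [0.012 0.017 0.029]
panel 0.67 2273 (array([241.7, 241.8]), array([102.3, 153.2]), 44.19) [0.002 0.007 0.012]
panel 0.56 2226 (array([393. , 446.5]), array([105.1, 153.8]), 33.86) [0.003 0.007 0.012]
panel_face 0.94 1786 (array([241.8, 242.7]), array([ 87.6, 138.3]), 44.06) [0.003 0.007 0.012]
panel_face 0.75 1524 (array([546.9,  93. ]), array([ 85.6, 135.5]), 11.93) [0.021 0.025 0.03 ]
rule 0.61 1291 (array([ 455.7, -377.6]), array([ 51.9, 199. ]), 70.42) [-0.     0.005  0.025]
cuvette_rack 0.65 1225 (array([601.6, 424.1]), array([ 78.3, 150.3]), 7.76) [0.004 0.029 0.107]
carton 0.57 2670 (array([ 744.2, -271.9]), array([150.9, 130.1]), 84.88) [0.022 0.069 0.121]
marker 0.72 314 (array([773.1, -31.5]), array([ 24., 137.]), 12.32) [-0.     0.013  0.019]
board [(0.5, [0.73, -0.262, 0.002])]
panel [(0.92, [0.39, 0.446, 0.001]), (0.89, [0.239, 0.245, 0.006]), (0.71
[... 1256 characters left out ...]
, 159.5]), 89.3) [0.011 0.064 0.121]
carton 0.68 1180 (array([545.6,  95.2]), array([102.7, 150.9]), 12.03) [0.023 0.026 0.029]
carton 0.41 327 (array([767.3, -29.1]), array([ 25.9, 144.2]), 10.24) [0.003 0.014 0.018]
marker 0.55 275 (array([772.4, -31.1]), array([ 16.4, 138.4]), 10.41) [0.009 0.014 0.018]
board [(0.97, [0.545, 0.094, 0.0])]
panel [(0.79, [0.391, 0.444, -0.005]), (0.67, [0.543, 0.093, 0.018]), (0.59, [0.243, 0.241, 0.004])]
rule [(0.79, [0.399, -0.384, 0.004]), (0.76, [0.458, -0.375, -0.003]), (0.26, [0.542, 0.094, 0.024])]
rule_zero [(0.64, [0.541, -0.431, -0.001])]
rule_150 [(0.79, [0.399, -0.384, 0.004]), (0.76, [0.458, -0.375, -0.003]), (0.26, [0.542, 0.094, 0.024])]
1.3
```

View pics/top0.png

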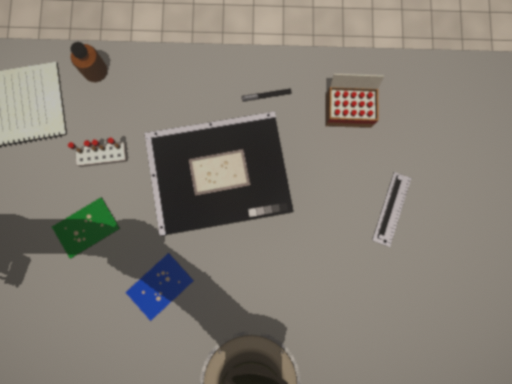

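View pics/scene0.png

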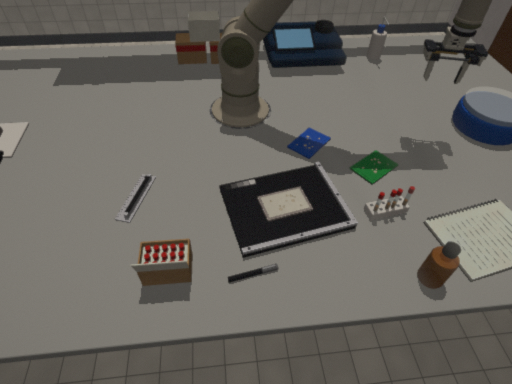

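The top view shows the board at (215,170), the white panel at (219,172) and the rule at (393,210). The blue and green look-alikes are at lower left, and a grey card lies on the board at (267,211). The scene view agrees. Next I'll refine the board, panel and rule poses, and check which end of the rule is zero.

```bash
cat >> h.py <<'E'
def onplane(n,uv,z):
    K,R,t=cam(n); uv=np.asarray(uv,float).reshape(-1,2)
    ray=np.c_[(uv-[K[0,2],K[1,2]])/[K[0,0],K[1,1]],np.ones(len(uv))]@R; C=-R.T@t
    return C+ray*((z-C[2])/ray[:,2])[:,None]
def uvs(m): return np.argwhere(m)[:,::-1]
E
python3 - <<'E'
from h import *
im,d=r.get_image('top'); g=im.min(2).astype(int)
bm=np.zeros((384,512),np.uint8)
cv2.fillPoly(bm,[np.array([[142,125],[280,108],[298,212],[160,240]])],1)
st=(g>105)&(bm>0)
n,l,s,c=cv2.connectedComponentsWithStats(st.astype(np.uint8))
for i in range(1,n):
    if s[i,4]>40:
        for z in (.03,.0266,.018): print(i,s[i].tolist(),z,rect(onplane('top',uvs(l==i),z)))
# stop lines
A=onplane('top',uvs(st),.03)[:,:2]
k=1+np.argmax(s[1:,4]); 
im2,d2=im,d
P=cloud('top',d)
c=P[205:216,250:284]; print('card z',np.round(np.percentile(c[...,2],[5,50,95]),4))
a=cv2.resize(im[165:255,365:425],None,fx=6,fy=6,interpolation=cv2.INTER_CUBIC)
im3,_=r.get_image('scene'); b=cv2.resize(im3[165:230,105:170],None,fx=6,fy=6,interpolation=cv2.INTER_CUBIC)
h=max(a.shape[0],b.shape[0]); o=np.zeros((h,a.shape[1]+b.shape[1],3),np.uint8); o[:a.shape[0],:a.shape[1]]=a;o[:b.shape[0],a.shape[1]:]=b
cv2.imwrite('pics/rule.png',o[:,:,::-1])
for n in('top','scene'):
  for q in r.silhouettes(n,'rule')[:1]: print(n,rect(onplane(n,uvs(q['mask']),.005)))
  for q in r.silhouettes(n,'panel_face'): print(n,rect(onplane(n,uvs(q['mask']),.0266)))
E
```

```text
1 [142, 108, 157, 132, 3053] 0.03 (array([553.1,  87.2]), array([315.9, 380.2]), 11.45)
1 [142, 108, 157, 132, 3053] 0.0266 (array([553.7,  87.4]), array([316.8, 381.3]), 11.45)
1 [142, 108, 157, 132, 3053] 0.018 (array([555.3,  87.8]), array([318.9, 383.8]), 11.45)
2 [191, 151, 57, 42, 1781] 0.03 (array([545.1,  92. ]), array([ 93. , 141.9]), 12.28)
2 [191, 151, 57, 42, 1781] 0.0266 (array([545.7,  92.2]), array([ 93.3, 142.3]), 12.28)
2 [191, 151, 57, 42, 1781] 0.018 (array([547.2,  92.7]), array([ 93.9, 143.3]), 12.28)
3 [249, 207, 16, 10, 116] 0.03 (array([440.3,  -9.8]), array([21.1, 41.3]), 7.32)
3 [249, 207, 16, 10, 116] 0.0266 (array([440.6,  -9.9]), array([21.2, 41.4]), 7.32)
3 [249, 207, 16, 10, 116] 0.018 (array([441.4, -10.1]), array([21.3, 41.7]), 7.32)
card z [0.0122 0.0171 0.0213]
top (array([ 456. , -377.7]), array([ 51.5, 200.9]), 70.53)
top (array([547.4,  93.8]), array([ 86.4, 133. ]), 12.22)
top (array([392.3, 439.4]), array([ 83.9, 131.7]), 33.05)
top (array([243.4, 238.9]), array([ 85.4, 133.4]), 42.94)
scene (array([ 455.5, -376.2]), array([ 52. , 203.8]), 70.79)
scene (array([545.6,  94.3]), array([ 85.2, 134.8]), 11.68)
scene (array([408. , 436.5]), array([ 83.7, 136.8]), 30.72)
scene (array([260.2, 237.5]), array([ 81.9, 134.6]), 45.66)
```

View pics/rule.png

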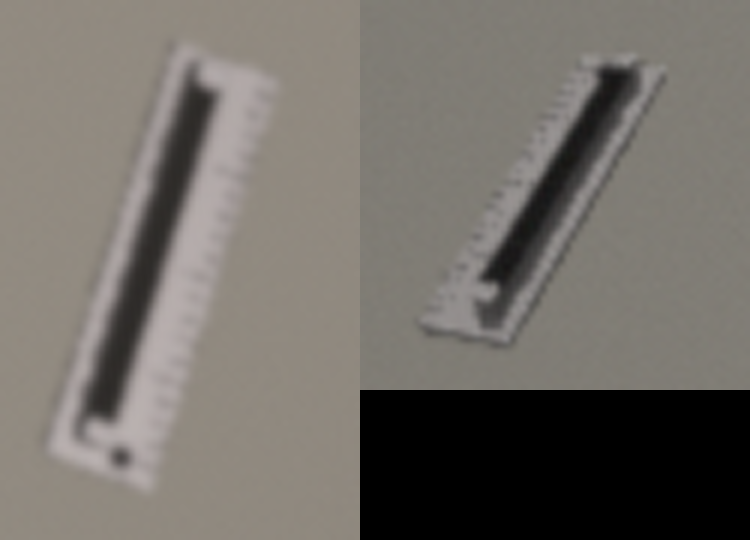

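The hole is at the rule's near end, at lower left in the top crop. So zero is the far end and the graduated edge faces -y. Board yaw is about 11.5° and the panel sits near the board's centre. Now I'll move behind the panel with the fingers open.

```bash
cat >> h.py <<'E'
B0=np.array([.546,.094]); BY=np.radians(11.5)
def b2w(x,y): 
    c,s=np.cos(BY),np.sin(BY); return B0+np.array([c*x-s*y,s*x+c*y])
def w2b(p):
    c,s=np.cos(BY),np.sin(BY); q=np.asarray(p)[:2]-B0; return np.array([c*q[0]+s*q[1],-s*q[0]+c*q[1]])
def go(p,az=None):
    s=r.get_state(); R=np.array(s['ee_rot']); a=np.degrees(np.arctan2(R[1,1],R[0,1]))
    sh=R.T@(np.array(p)-s['position']); t=0 if az is None else (a-az+180)%360-180
    print('t',round(s['time'],2),'pos',np.round(s['position'],4),'board',np.round(w2b(s['position'])*1000,1),'az',round(a,2),'q',np.round(s['q'],2),'| shift',np.round(sh,4),'turn',round(t,2),'F',np.round(s['force'],1))
E
python3 -c "
from h import *
go([*b2w(-.078,0),.12],101.5)"
```

```text
t 1.6 pos [0.1995 0.697  0.2186] board [-219.3  660. ] az 74.03 q [-1.37  0.6  -0.    1.6   0.    0.94 -0.08] | shift [-0.4298 -0.5203  0.0986] turn -27.47 F [ 0.4 -0.1  0.2]
```

Emit:
drive_tool:
  moves: [-0.43,-0.52,0.1,-27.5,-0.43,-0.52,0.1,-27.5,-0.43,-0.52,0.1,-27.5,-0.43,-0.52,0.1,-27.5,-0.43,-0.52,0.1,-27.5,-0.43,-0.52,0.1,-27.5,-0.43,-0.52,0.1,-27.5,-0.43,-0.52,0.1,-27.5,-0.43,-0.52,0.1,-27.5,-0.43,-0.52,0.1,-27.5,-0.43,-0.52,0.1,-27.5,-0.43,-0.52,0.1,-27.5]
  jaw: 1

```text
time: 2.8
position: [0.4381, 0.1516, 0.1307]
ee_rot: [[-0.98, -0.2, 0.001], [-0.2, 0.98, 0.0], [-0.001, 0.0, -1.0]]
force: [0.7, -0.4, 0.4]
opening: 0.0932
grasp_force: 0.0
```

```bash
python3 -c "
from h import *
go([*b2w(-.078,0),.022],101.5)"
```

```text
t 2.8 pos [0.4381 0.1516 0.1307] board [-94.3  77.9] az 101.55 q [-0.34  0.44 -0.15  2.26  0.15  0.45  1.16] | shift [-0.0161 -0.0779  0.1087] turn 0.05 F [ 0.7 -0.4  0.4]
```

Emit:
drive_tool:
  moves: [-0.016,-0.078,0.02,0,-0.016,-0.078,0.02,0,-0.016,-0.078,0.05,0,-0.016,-0.078,0.05,0,-0.016,-0.078,0.05,0]

```text
time: 3.3
position: [0.4681, 0.0804, 0.0808]
ee_rot: [[-0.98, -0.2, -0.001], [-0.2, 0.98, -0.0], [0.001, 0.0, -1.0]]
force: [-0.3, -0.1, -0.7]
opening: 0.0929
grasp_force: 0.0
```

Run:
```python
from h import *
go([*b2w(-.078,0),.022],101.5)
for n in('scene','top'):
  im,d=r.get_image(n)
  for q in r.silhouettes(n,'panel_face'):
    R=rect(onplane(n,uvs(q['mask']),.0266)); print(n,R,w2b(R[0]/1000))
im,d=r.get_image('scene'); cv2.imwrite('pics/s1.png',cv2.resize(im[100:290,180:400],None,fx=3,fy=3)[:,:,::-1])
```

```text
t 3.3 pos [0.4681 0.0804 0.0808] board [-79.    2.2] az 101.57 q [-0.2   0.54 -0.13  2.27  0.2   0.34  1.28] | shift [-0.0011 -0.0022  0.0588] turn 0.07 F [-0.3 -0.1 -0.7]
scene (array([410.5, 433.6]), array([ 86.1, 139.6]), 34.34) [-0.06507445  0.35979678]
scene (array([546.2,  95.6]), array([ 87.8, 138.2]), 13.28) [0.00051497 0.00152801]
scene (array([ 720.6, -273.5]), array([159.8, 143.4]), 89.34) [ 0.09782714 -0.39493197]
scene (array([256.6, 274.6]), array([ 60.8, 115.5]), 86.02) [-0.24758436  0.23467148]
top (array([392. , 439.3]), array([ 86.9, 133.9]), 33.45) [-0.08206666  0.36907066]
top (array([237.2, 245.3]), array([ 82.7, 114.5]), 43.84) [-0.27243638  0.20982743]
```

View pics/s1.png

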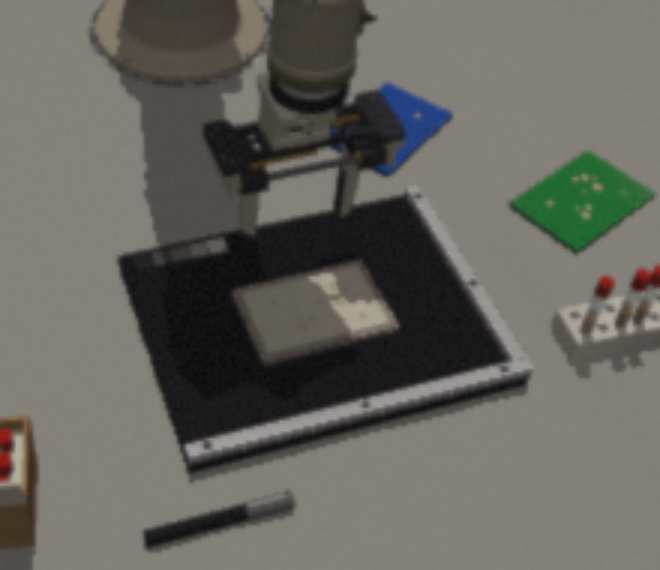

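The gripper is just behind the panel's near long edge with its fingers straddling the middle. I'll descend and push.

Emit:
drive_tool:
  moves: [-0.0,-0.002,0.04,0,0,-0.002,0.058,0,0,-0.002,0.058,0,-0.01,-0.002,0.058,0,-0.02,-0.002,0.058,0,-0.03,-0.002,0.058,0,-0.04,-0.002,0.058,0,-0.04,-0.002,0.058,0]

```text
time: 4.35
position: [0.5105, 0.0865, 0.0232]
ee_rot: [[-0.98, -0.199, 0.003], [-0.199, 0.98, 0.001], [-0.003, 0.0, -1.0]]
force: [0.2, 0.5, -0.1]
opening: 0.0933
grasp_force: 0.0
```

Run:
```python
from h import *
go([*b2w(.01,0),.022],101.5)
```

```text
t 4.35 pos [0.5105 0.0865 0.0232] board [-36.3  -0.3] az 101.5 q [-0.21  0.67 -0.1   2.21  0.23  0.27  1.26] | shift [-0.0463  0.0003  0.0014] turn -0.0 F [ 0.2  0.5 -0.1]
```

Emit:
drive_tool:
  moves: [-0.01,0,0.001,0,-0.02,0,0.001,0,-0.03,0,0.001,0,-0.038,0,0.001,0,-0.042,0,0.001,0,-0.042,0,0.001,0]

```text
time: 4.95
position: [0.5503, 0.0947, 0.0216]
ee_rot: [[-0.98, -0.2, 0.001], [-0.2, 0.98, 0.0], [-0.001, 0.0, -1.0]]
force: [0.2, -0.1, 0.4]
opening: 0.093
grasp_force: 0.0
```

Emit:
drive_tool:
  moves: [-0.002,0,0,0,-0.004,0,0,0,-0.006,0,0,0,-0.006,0,0,0]

```text
time: 5.35
position: [0.5555, 0.0957, 0.0217]
ee_rot: [[-0.98, -0.2, 0.0], [-0.2, 0.98, 0.0], [-0.0, 0.0, -1.0]]
force: [0.0, 0.0, -0.7]
opening: 0.093
grasp_force: 0.0
```

Run:
```python
from h import *
go([*b2w(.017,0),.022],101.5)
im,d=r.get_image('scene'); g=im
for q in r.silhouettes('scene','panel')[:4]:
    R=rect(onplane('scene',uvs(q['mask']),.026)); print(R,w2b(R[0]/1000))
```

```text
t 5.35 pos [0.5555 0.0957 0.0217] board [ 9.7 -0.3] az 101.53 q [-0.19  0.7  -0.12  2.1   0.22  0.35  1.28] | shift [-0.0073  0.0003 -0.0003] turn 0.03 F [ 0.   0.  -0.7]
(array([615.7, 107.6]), array([103.4, 150.5]), 10.98) [ 0.07101216 -0.00056897]
(array([281.2, 270.3]), array([ 56.9, 137.4]), 68.77) [-0.22433549  0.22555335]
(array([413.6, 433.3]), array([ 97.5, 151.3]), 33.81) [-0.06209649  0.35888477]
(array([ 720.3, -273.5]), array([155.7, 137.9]), 89.77) [ 0.09753316 -0.39487216]
```

Emit:
drive_tool:
  moves: [-0.0015,0,0,0,-0.003,0,0,0,-0.0045,0,0,0,-0.0045,0,0,0]

```text
time: 5.85
position: [0.5597, 0.0965, 0.0217]
ee_rot: [[-0.98, -0.2, -0.0], [-0.2, 0.98, -0.0], [0.0, -0.0, -1.0]]
force: [-2.8, -0.6, 1.7]
opening: 0.093
grasp_force: 0.9
```

Emit:
drive_tool:
  moves: [-0.0015,0,0,0,-0.003,0,0,0,-0.003,0,0,0]

```text
time: 6.15
position: [0.5598, 0.0965, 0.0214]
ee_rot: [[-0.98, -0.2, -0.005], [-0.2, 0.98, -0.002], [0.005, -0.001, -1.0]]
force: [-8.9, -1.1, 7.2]
opening: 0.0931
grasp_force: 4.4
```

The panel's long edge is home: the wrist reads about 9 N and the tool has stopped advancing. Now I'll go round to the short edge, turn 90° and half close the jaw.

Emit:
drive_tool:
  moves: [0.025,0,0,0,0.025,0,-0.06,0,0.025,0,-0.06,0,-0.015,-0.05,-0.06,8,-0.058,-0.105,-0.06,16,-0.058,-0.105,-0.06,24,-0.058,-0.105,-0.06,32,-0.058,-0.105,-0.06,40,-0.058,-0.105,-0.06,48,-0.058,-0.105,-0.06,56,-0.058,-0.105,-0.06,64,-0.058,-0.105,-0.06,72]

```text
time: 7.35
position: [0.6413, 0.0058, 0.0818]
ee_rot: [[-0.488, 0.873, 0.002], [0.873, 0.488, -0.0], [-0.001, 0.002, -1.0]]
force: [0.8, 0.4, 0.1]
opening: 0.0929
grasp_force: 0.0
```

Emit:
drive_tool:
  moves: [0,0,0,8,0,0,0,16,0,0,0,18,0,0,0,18]
  jaw: 0.5

```text
time: 7.75
position: [0.6408, 0.006, 0.0816]
ee_rot: [[-0.202, 0.979, 0.001], [0.979, 0.202, -0.0], [-0.001, 0.001, -1.0]]
force: [0.1, 0.0, 0.1]
opening: 0.0656
grasp_force: 0.0
```

Run:
```python
from h import *
go([*b2w(.072,-.105),.022],11.5)
for n in('scene','top'):
  im,d=r.get_image(n)
  for q in r.silhouettes(n,'panel')[:5]:
    R=rect(onplane(n,uvs(q['mask']),.026)); print(n,R,w2b(R[0]/1000))
```

```text
t 7.75 pos [0.6408 0.006  0.0816] board [  75.4 -105.2] az 11.68 q [-0.26  0.68  0.26  1.92 -0.29  0.58  0.39] | shift [ 0.0002 -0.0034  0.0596] turn 0.18 F [0.1 0.  0.1]
scene (array([619.8, 108.6]), array([ 95.8, 150.5]), 12.08) [ 0.07522922 -0.00040645]
scene (array([264.4, 234.6]), array([ 97.7, 149.9]), 44.27) [-0.24791567  0.19391942]
scene (array([412.2, 434.3]), array([100.3, 157. ]), 33.67) [-0.06326902  0.36014381]
top (array([241.6, 239.5]), array([ 99.9, 148.7]), 43.77) [-0.26928105  0.20326664]
top (array([391.9, 438.6]), array([102.4, 150.6]), 33.0) [-0.08230421  0.36840465]
```

Emit:
drive_tool:
  moves: [0,-0.003,0.03,0,0,-0.003,0.059,0,0,-0.003,0.059,0,0.01,-0.003,0.059,0,0.02,-0.003,0.059,0,0.03,-0.003,0.059,0,0.04,-0.003,0.059,0,0.05,-0.003,0.059,0,0.05,-0.003,0.059,0]

```text
time: 8.85
position: [0.6271, 0.0568, 0.023]
ee_rot: [[-0.202, 0.979, 0.0], [0.979, 0.202, 0.001], [0.001, 0.0, -1.0]]
force: [0.2, 0.0, 0.2]
opening: 0.0466
grasp_force: 0.0
```

Run:
```python
from h import *
go([*b2w(.072,0.0),.022],11.5)
for n in('scene',):
  im,d=r.get_image(n)
  for q in r.silhouettes(n,'panel')[:5]:
    R=rect(onplane(n,uvs(q['mask']),.026)); print(n,R,w2b(R[0]/1000))
```

```text
t 8.85 pos [0.6271 0.0568 0.023 ] board [ 72.1 -52.7] az 11.68 q [-0.32  0.75  0.22  1.97 -0.34  0.46  0.35] | shift [0.0527 0.0001 0.001 ] turn 0.18 F [0.2 0.  0.2]
scene (array([284.5, 268.2]), array([ 64.2, 165.1]), 68.73) [-0.22152042  0.2228376 ]
scene (array([412.3, 434.6]), array([101.6, 161.8]), 32.38) [-0.06311121  0.36041785]
scene (array([613.1, 143.2]), array([100.9, 143.6]), 12.16) [0.07556185 0.03483471]
```

Panel is sliding well, at board (75.5, 35). Continuing.

Emit:
drive_tool:
  moves: [0.01,0.0,0.001,0,0.02,0.0,0.001,0,0.03,0.0,0.001,0,0.04,0.0,0.001,0,0.047,0.0,0.001,0,0.05,0,0.001,0,0.05,0,0.001,0]

```text
time: 9.65
position: [0.6171, 0.1042, 0.0215]
ee_rot: [[-0.201, 0.98, -0.0], [0.98, 0.201, 0.0], [0.0, -0.0, -1.0]]
force: [-0.6, 0.1, 0.1]
opening: 0.0465
grasp_force: 0.0
```

Emit:
drive_tool:
  moves: [0.0015,0,0,0,0.003,0,0,0,0.0045,0,0,0,0.0045,0,0,0]

```text
time: 10.05
position: [0.6165, 0.1076, 0.0216]
ee_rot: [[-0.2, 0.98, -0.0], [0.98, 0.2, 0.0], [0.0, -0.0, -1.0]]
force: [-0.7, -0.2, 0.5]
opening: 0.0467
grasp_force: 0.1
```

Run:
```python
from h import *
go([*b2w(.072,0.004),.022],11.5)
for n in('scene',):
  im,d=r.get_image(n)
  for q in r.silhouettes(n,'panel')[:5]:
    R=rect(onplane(n,uvs(q['mask']),.026)); print(n,R,w2b(R[0]/1000))
```

```text
t 10.05 pos [0.6165 0.1076 0.0216] board [71.8 -0.7] az 11.52 q [-0.41  0.75  0.23  1.97 -0.36  0.45  0.29] | shift [ 0.0047  0.0002 -0.0004] turn 0.02 F [-0.7 -0.2  0.5]
scene (array([602.8, 190. ]), array([102.1, 155.1]), 13.83) [0.07479904 0.08274867]
scene (array([410.2, 433.8]), array([100.5, 153.2]), 31.76) [-0.06532855  0.36005258]
```

Emit:
drive_tool:
  moves: [0.0015,0,0,0,0.003,0,0,0,0.0045,0,0,0,0.0045,0,0,0]

```text
time: 10.55
position: [0.6156, 0.1124, 0.0217]
ee_rot: [[-0.2, 0.98, -0.0], [0.98, 0.2, 0.0], [0.0, 0.0, -1.0]]
force: [-0.4, -0.5, -0.3]
opening: 0.0464
grasp_force: 0.0
```

Emit:
drive_tool:
  moves: [0.001,0,0,0,0.002,0,0,0,0.003,0,0,0,0.003,0,0,0]

```text
time: 10.95
position: [0.6151, 0.1142, 0.0217]
ee_rot: [[-0.199, 0.98, 0.0], [0.98, 0.199, -0.001], [-0.001, -0.0, -1.0]]
force: [0.6, -3.5, 0.1]
opening: 0.0464
grasp_force: 1.9
```

Emit:
drive_tool:
  moves: [0.0015,0,0,0,0.003,0,0,0,0.003,0,0,0]

```text
time: 11.25
position: [0.6145, 0.1144, 0.0217]
ee_rot: [[-0.197, 0.98, 0.0], [0.98, 0.197, -0.003], [-0.003, -0.0, -1.0]]
force: [1.2, -10.8, 0.9]
opening: 0.0465
grasp_force: 5.5
```

Run:
```python
from h import *
go([*b2w(.072,0.004),.022],11.5); print(r.get_state()['moment'])
for n in('scene',):
  im,d=r.get_image(n)
  for q in r.silhouettes(n,'panel')[:5]:
    R=rect(onplane(n,uvs(q['mask']),.026)); print(n,R,w2b(R[0]/1000))
```

```text
t 11.25 pos [0.6145 0.1144 0.0217] board [71.2  6.3] az 11.37 q [-0.43  0.75  0.23  1.98 -0.37  0.45  0.27] | shift [-0.0023  0.0008 -0.0003] turn -0.13 F [  1.2 -10.8   0.9]
[-2.63436256 -0.02587023 -0.03755149]
scene (array([412.9, 433.6]), array([ 99.5, 153.6]), 33.14) [-0.06272263  0.3593183 ]
scene (array([599.8, 198.5]), array([100.7, 155. ]), 13.28) [0.0735539  0.09167614]
scene (array([ 472.9, -368.2]), array([ 55.7, 205.3]), 72.13) [-0.16378036 -0.4383474 ]
```

Emit:
drive_tool:
  moves: [-0.02,0,0,0,-0.02,0,-0.05,0,-0.02,0,-0.06,0,0.03,-0.04,-0.06,-8,0.06,-0.08,-0.06,-16,0.079,-0.09,-0.06,-24,0.079,-0.09,-0.06,-32,0.079,-0.09,-0.06,-40,0.079,-0.09,-0.06,-48,0.079,-0.09,-0.06,-56,0.079,-0.09,-0.06,-64,0.079,-0.09,-0.06,-72]

```text
time: 12.55
position: [0.5103, 0.1783, 0.0818]
ee_rot: [[-0.994, 0.106, 0.0], [0.106, 0.994, 0.001], [-0.0, 0.001, -1.0]]
force: [-0.9, 0.0, 0.1]
opening: 0.0466
grasp_force: 0.0
```

Emit:
drive_tool:
  moves: [0,0,0,-8,0,0,0,-16,0,0,0,-18,0,0,0,-18,0,0,0,-18]
  jaw: 1

```text
time: 13.05
position: [0.5104, 0.1775, 0.0817]
ee_rot: [[-0.98, -0.197, 0.0], [-0.197, 0.98, 0.0], [-0.0, 0.0, -1.0]]
force: [-0.1, 0.4, -0.1]
opening: 0.0821
grasp_force: 0.0
```

Run:
```python
from h import *
go([*b2w(-.01,0.085),.022],101.5)
for n in('scene','top'):
  im,d=r.get_image(n)
  for q in r.silhouettes(n,'panel')[:5]+r.silhouettes(n,'panel_face'):
    R=rect(onplane(n,uvs(q['mask']),.026)); print(n,R,w2b(R[0]/1000))
```

```text
t 13.05 pos [0.5104 0.1775 0.0817] board [-18.2  89. ] az 101.36 q [-0.34  0.58 -0.14  2.13  0.18  0.44  1.15] | shift [-0.0082 -0.004   0.0597] turn -0.14 F [-0.1  0.4 -0.1]
scene (array([599.8, 196.6]), array([ 97.1, 149.5]), 11.94) [0.0731751  0.08981428]
scene (array([413.7, 432.4]), array([ 97.9, 156.7]), 34.08) [-0.06217793  0.3579829 ]
scene (array([264.6, 192.7]), array([35.4, 69.7]), 47.99) [-0.2560732   0.15282071]
scene (array([408.9, 436.4]), array([ 80.4, 132.1]), 32.99) [-0.0660841   0.36285956]
scene (array([600.5, 199.2]), array([ 87.1, 135.7]), 10.78) [0.0743794  0.09222253]
scene (array([264.8, 193.1]), array([36.8, 70.6]), 56.8) [-0.25579746  0.1531728 ]
top (array([631.6, 146.5]), array([70.8, 46. ]), 28.4) [0.09434837 0.03438015]
top (array([388.2, 442.4]), array([ 98.4, 139.1]), 31.08) [-0.08517233  0.37286603]
top (array([197.7, 284.4]), array([100.1,  23.5]), 40.95) [-0.30334812  0.25601752]
top (array([391.3, 440.2]), array([ 87.7, 132.8]), 31.79) [-0.08257317  0.37009215]
top (array([624.7, 148. ]), array([58.3, 33.5]), 23.91) [0.08788594 0.03722568]
top (array([201. , 281.8]), array([82.1, 15.1]), 40.88) [-0.30063273  0.2528118 ]
```

Emit:
drive_tool:
  moves: [0,-0.004,0.04,0,0,-0.004,0.06,0,0,-0.004,0.06,0,-0.015,-0.004,0.06,0,-0.025,-0.004,0.06,0,-0.029,-0.004,0.06,0,-0.031,-0.004,0.06,0,-0.033,-0.004,0.06,0,-0.033,-0.004,0.06,0]

```text
time: 14.25
position: [0.5428, 0.1795, 0.0217]
ee_rot: [[-0.98, -0.2, -0.001], [-0.2, 0.98, -0.001], [0.001, -0.001, -1.0]]
force: [-2.3, -1.5, 1.5]
opening: 0.0929
grasp_force: 1.0
```

Emit:
drive_tool:
  moves: [-0.0015,0,0,0,-0.003,0,0,0,-0.003,0,0,0]

```text
time: 14.55
position: [0.5436, 0.1796, 0.0215]
ee_rot: [[-0.98, -0.2, -0.005], [-0.2, 0.98, -0.002], [0.005, -0.001, -1.0]]
force: [-8.0, -1.6, 6.1]
opening: 0.0928
grasp_force: 4.4
```

Run:
```python
from h import *
go([*b2w(-.01,0.085),.022],101.5); print(r.get_state()['moment'])
```

```text
t 14.55 pos [0.5436 0.1796 0.0215] board [14.7 84.4] az 101.53 q [-0.34  0.71 -0.11  2.08  0.21  0.37  1.15] | shift [ 0.0247  0.0006 -0.0004] turn 0.03 F [-8.  -1.6  6.1]
[-0.47252192  1.89042214 -0.14775625]
```

Emit:
drive_tool:
  moves: [-0.001,0,0,0.4,-0.002,0,0,0.4,-0.002,0,0,0.4]

```text
time: 14.85
position: [0.5439, 0.1801, 0.0214]
ee_rot: [[-0.981, -0.194, -0.007], [-0.194, 0.981, -0.003], [0.008, -0.001, -1.0]]
force: [-12.6, -1.7, 9.1]
opening: 0.0931
grasp_force: 6.4
```

```bash
sed -i 's/BY=np.radians(11.5)/BY=np.radians(11.1)/' h.py
python3 - <<'E'
from h import *
go([*b2w(-.01,0.085),.022],101.5); print(r.get_state()['moment'])
E
```

```text
t 14.85 pos [0.5439 0.1801 0.0214] board [14.5 84.9] az 101.19 q [-0.34  0.71 -0.11  2.08  0.2   0.38  1.15] | shift [ 0.0245  0.0002 -0.0004] turn -0.31 F [-12.6  -1.7   9.1]
[-0.27050978  2.90006613  0.00985692]
```

Panel is home and square: the moment about z is about zero under a 12 N push. Next, the rule.

Emit:
drive_tool:
  moves: [0.025,0,0,0,0.025,0,-0.05,0,0.025,0,-0.1,0,0.025,0,-0.13,8,0.025,-0.05,-0.13,16,0.025,-0.1,-0.13,24,0.025,-0.15,-0.13,32,0.025,-0.2,-0.13,40,0.025,-0.2,-0.13,48,0.025,-0.2,-0.13,56,0.025,-0.2,-0.13,64,0.025,-0.2,-0.13,72]
  jaw: 0.4

```text
time: 16.05
position: [0.563, -0.0202, 0.1518]
ee_rot: [[-0.482, 0.876, 0.001], [0.876, 0.482, 0.0], [-0.001, 0.001, -1.0]]
force: [-0.4, 0.3, -0.0]
opening: 0.0373
grasp_force: 0.0
```

Run:
```python
from h import *
go([0.459,-.368,.12],-109.4)
for n in('scene','top'):
  im,d=r.get_image(n)
  for q in r.silhouettes(n,'panel')[:3]: print(n,rect(onplane(n,uvs(q['mask']),.026)))
  for q in r.silhouettes(n,'rule')[:2]: print(n,rect(onplane(n,uvs(q['mask']),.005)))
  m=(im.max(2)<70); k=np.zeros_like(m)
  if n=='top': k[165:255,365:425]=1
  else: k[165:230,105:170]=1
  m&=k; n_,l,s,c=cv2.connectedComponentsWithStats(m.astype(np.uint8)); i=1+np.argmax(s[1:,4]); print('rib',s[i],rect(onplane(n,uvs(l==i),.024)))
```

```text
t 16.05 pos [ 0.563  -0.0202  0.1518] board [  -5.3 -115.3] az 28.8 q [-0.19  0.5   0.18  2.05 -0.15  0.61  0.59] | shift [-0.2547 -0.2587  0.0317] turn 138.2 F [-0.4  0.3 -0. ]
scene (array([412. , 433.4]), array([107.6, 158.5]), 33.94)
scene (array([600.6, 199.3]), array([ 96.6, 153.7]), 11.38)
scene (array([264.7, 234.9]), array([105.7, 158.3]), 43.71)
scene (array([ 456.8, -375.4]), array([ 51.2, 205.9]), 71.15)
rib [126 176  25  41 228] (array([ 470.4, -366.4]), array([ 19.8, 170.3]), 71.29)
top (array([391.5, 436.9]), array([106.6, 153.9]), 33.38)
top (array([238.3, 245. ]), array([100.1, 132.7]), 43.84)
top (array([601.2, 195.2]), array([101.3, 152.1]), 10.78)
top (array([ 455.5, -377.9]), array([ 51.6, 201.4]), 70.86)
rib [380 179  20  55 237] (array([ 461.3, -367.6]), array([ 11.4, 155. ]), 70.9)
```

Emit:
drive_tool:
  moves: [-0.035,-0.035,0.03,8,-0.07,-0.07,0.03,16,-0.105,-0.105,0.03,24,-0.14,-0.14,0.03,32,-0.175,-0.175,0.03,40,-0.21,-0.21,0.03,48,-0.24,-0.24,0.03,56,-0.255,-0.258,0.03,64,-0.255,-0.258,0.03,72,-0.255,-0.258,0.03,80,-0.255,-0.258,0.03,88,-0.255,-0.258,0.03,96]

```text
time: 17.55
position: [0.4612, -0.3686, 0.1216]
ee_rot: [[0.921, 0.389, 0.0], [0.389, -0.921, 0.0], [0.0, -0.0, -1.0]]
force: [0.2, 0.3, -1.4]
opening: 0.0372
grasp_force: 0.0
```

Emit:
drive_tool:
  moves: [0,0,0,8,0,0,0,16,0,0,0,24,0,0,0,32,0,0,0,40,0,0,0,42,0,0,0,42,0,0,0,42]

```text
time: 18.35
position: [0.4613, -0.3685, 0.1216]
ee_rot: [[0.947, -0.32, -0.0], [-0.32, -0.947, 0.0], [-0.0, -0.0, -1.0]]
force: [0.5, 0.3, -0.1]
opening: 0.0372
grasp_force: 0.0
```

Run:
```python
from h import *
go([0.460,-.3675,.009],-109.1)
im,d=r.get_image('scene'); cv2.imwrite('pics/s2.png',cv2.resize(im[100:290,60:280],None,fx=3,fy=3)[:,:,::-1])
```

```text
t 18.35 pos [ 0.4613 -0.3685  0.1216] board [-172.2 -437.5] az -108.66 q [ 0.08  0.7   0.8   2.03 -0.76  0.73 -0.54] | shift [-0.0015 -0.0005  0.1126] turn 0.44 F [ 0.5  0.3 -0.1]
```

View pics/s2.png

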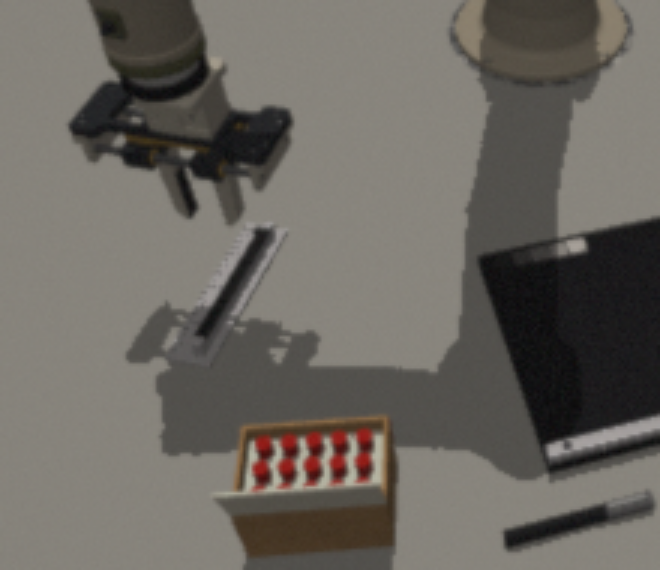

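The gripper is above the rule with the fingers either side of the rib. I'll descend and grip.

Emit:
drive_tool:
  moves: [-0.001,0,0.04,0.4,-0.001,0,0.08,0.4,-0.001,0,0.105,0.4,-0.001,0,0.113,0.4,-0.001,0,0.113,0.4,-0.001,0,0.113,0.4]

```text
time: 19.0
position: [0.4606, -0.3688, 0.0098]
ee_rot: [[0.944, -0.33, 0.001], [-0.33, -0.944, -0.001], [0.001, 0.0, -1.0]]
force: [0.1, -0.1, 0.5]
opening: 0.037
grasp_force: 0.0
```

Emit:
drive_tool:
  moves: [0,0,0,0,0,0,0,0,0,0,0,0,0,0,0,0,0,0,0,0,0,0,0,0]
  jaw: 0
  squeeze: 35

```text
time: 19.6
position: [0.4606, -0.3685, 0.0093]
ee_rot: [[0.944, -0.33, 0.001], [-0.33, -0.944, -0.001], [0.001, 0.0, -1.0]]
force: [-0.1, 1.0, 5.6]
opening: 0.0115
grasp_force: 35.0
```

Emit:
drive_tool:
  moves: [0,0,-0.03,0,0,0,-0.07,0,0,0,-0.1,0,0,0,-0.11,0,0,0,-0.11,0]

```text
time: 20.1
position: [0.461, -0.368, 0.1194]
ee_rot: [[0.944, -0.329, 0.002], [-0.329, -0.944, -0.001], [0.002, 0.0, -1.0]]
force: [0.9, 0.2, -2.1]
opening: 0.0115
grasp_force: 35.0
```

Run:
```python
from h import *
go([*b2w(-.03,.045),.12],11.1)
im,d=r.get_image('scene')
for q in r.silhouettes('scene','rule')[:2]: print(rect(onplane('scene',uvs(q['mask']),.11)))
print(r.get_state()['moment'],r.get_state()['opening'])
```

```text
t 20.1 pos [ 0.461  -0.368   0.1194] board [-172.4 -437. ] az -109.23 q [ 0.08  0.7   0.79  2.03 -0.77  0.73 -0.55] | shift [-0.1205 -0.4879 -0.0008] turn -120.33 F [ 0.9  0.2 -2.1]
(array([ 462.3, -378.6]), array([ 54.4, 193.5]), 69.95)
(array([826.3, -37.8]), array([ 17.6, 125.5]), 10.57)
[ 0.09241967  0.1221979  -0.01474147] 0.011566837572875431
```

Emit:
drive_tool:
  moves: [-0.008,-0.035,0,-8,-0.017,-0.07,0,-16,-0.026,-0.105,0,-24,-0.035,-0.14,0,-32,-0.044,-0.175,0,-40,-0.052,-0.21,0,-48,-0.061,-0.245,0,-56,-0.07,-0.28,0,-64,-0.078,-0.315,0,-72,-0.087,-0.35,0,-80,-0.096,-0.385,0,-88,-0.105,-0.42,0,-96]

```text
time: 21.4
position: [0.499, 0.0645, 0.1173]
ee_rot: [[0.224, 0.975, -0.002], [0.975, -0.224, -0.0], [-0.001, -0.002, -1.0]]
force: [1.2, -0.6, -1.9]
opening: 0.0114
grasp_force: 35.0
```

Run:
```python
from h import *
go([*b2w(-.03,.045),.12],11.1)
```

```text
t 21.4 pos [0.499  0.0645 0.1173] board [-51.8 -19.9] az -12.95 q [-0.51  0.52  0.38  2.21 -0.42  0.48 -0.02] | shift [ 0.0682 -0.0065 -0.0027] turn -24.05 F [ 1.2 -0.6 -1.9]
```

Emit:
drive_tool:
  moves: [0.03,-0.003,0,-8,0.06,-0.006,0,-16,0.068,-0.006,0,-24,0.068,-0.006,0,-24,0.068,-0.006,0,-24,0.068,-0.006,0,-24]

```text
time: 22.0
position: [0.5092, 0.1292, 0.1181]
ee_rot: [[-0.181, 0.983, -0.001], [0.983, 0.181, -0.001], [-0.001, -0.001, -1.0]]
force: [0.9, 0.3, -1.4]
opening: 0.0115
grasp_force: 35.0
```

Run:
```python
from h import *
go([*b2w(-.03,.045),.055],11.1)
for n in('scene','top'):
  im,d=r.get_image(n)
  for q in r.silhouettes(n,'rule')[:2]+r.silhouettes(n,'panel')[:3]:
    P=cloud(n,d)[q['mask']&(d>0)]; R=rect(P); print(n,R,w2b(R[0]/1000),np.percentile(P[:,2],[5,50,95]))
im,d=r.get_image('scene'); cv2.imwrite('pics/s3.png',cv2.resize(im[100:290,180:400],None,fx=3,fy=3)[:,:,::-1])
```

```text
t 22.0 pos [0.5092 0.1292 0.1181] board [-29.4  41.7] az 10.45 q [-0.56  0.53  0.29  2.16 -0.3   0.5   0.14] | shift [ 0.0034 -0.0006  0.0631] turn -0.65 F [ 0.9  0.3 -1.4]
scene (array([519.6, 129.3]), array([189.2, 161. ]), 77.15) [-0.0191101   0.03972221] [0.11102084 0.11419621 0.13322652]
scene (array([598.9, 199.1]), array([115.4, 153.3]), 10.95) [0.07214444 0.09294945] [0.02290829 0.02610364 0.02902317]
scene (array([387.4, 449.8]), array([108.1, 164.1]), 33.97) [-0.0871337   0.37967791] [0.00386576 0.00807338 0.01088676]
scene (array([364.9, 240.9]), array([ 62.9, 392.5]), 68.29) [-0.14943062  0.17901762] [0.00145656 0.00785474 0.1082696 ]
top (array([542.4,  66.5]), array([72.5, 74.2]), 12.14) [-0.00882701 -0.02629247] [0.10931128 0.11399007 0.13378899]
top (array([407. , 344.8]), array([371.5, 116.6]), 84.94) [-0.08811517  0.27286875] [0.00277186 0.00744865 0.01176816]
top (array([770. , -31.1]), array([ 15.6, 134.4]), 9.86) [ 0.19572506 -0.16588463] [0.00852756 0.01364856 0.01961005]
```

View pics/s3.png

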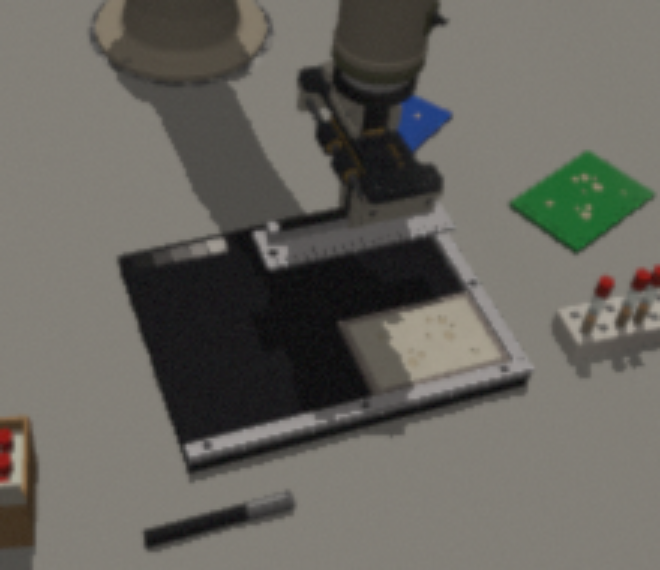

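The rule is parallel to the panel, ahead of its final spot with clear space on both sides. The panel still sits in the corner. Lowering now.

Emit:
drive_tool:
  moves: [0,0,0.04,-0.6,0,0,0.07,-0.6,0,0,0.082,-0.6,0,0,0.086,-0.6,0,0,0.086,-0.6,0,0,0.086,-0.6]

```text
time: 22.95
position: [0.5102, 0.1307, 0.0337]
ee_rot: [[-0.196, 0.981, 0.001], [0.981, 0.196, 0.0], [0.0, 0.001, -1.0]]
force: [-0.2, 0.5, -2.6]
opening: 0.0116
grasp_force: 35.0
```

Emit:
drive_tool:
  moves: [0,0,0.002,0,0,0,0.0035,0,0,0,0.0045,0,0,0,0.0045,0]

```text
time: 23.35
position: [0.5096, 0.1306, 0.0283]
ee_rot: [[-0.196, 0.981, 0.0], [0.981, 0.196, 0.0], [0.0, 0.0, -1.0]]
force: [-0.4, -0.1, -1.9]
opening: 0.0118
grasp_force: 35.0
```

Run:
```python
from h import *
go([*b2w(-.012,.045),.0275],11.1);print(r.get_state()['moment'])
```

```text
t 23.35 pos [0.5096 0.1306 0.0283] board [-28.6  43. ] az 11.33 q [-0.47  0.68  0.17  2.2  -0.37  0.29  0.21] | shift [0.002  0.0166 0.0008] turn 0.23 F [-0.4 -0.1 -1.9]
[-0.0954322   0.09310288  0.00769523]
```

Emit:
drive_tool:
  moves: [0,0,0.001,0,0,0,0.0015,0,0,0.005,0.0015,0,0,0.01,0.0015,0,0,0.013,0.0015,0,0,0.013,0.0015,0]

```text
time: 23.95
position: [0.5196, 0.1325, 0.0272]
ee_rot: [[-0.196, 0.981, -0.005], [0.981, 0.196, -0.0], [0.001, -0.005, -1.0]]
force: [-8.8, -1.1, 15.2]
opening: 0.0121
grasp_force: 35.0
```

Emit:
drive_tool:
  moves: [0,0.001,0,0,0,0.002,0,0,0,0.003,0,0,0,0.003,0,0]

```text
time: 24.35
position: [0.5219, 0.133, 0.0272]
ee_rot: [[-0.196, 0.981, -0.006], [0.981, 0.196, -0.0], [0.001, -0.006, -1.0]]
force: [-9.3, -2.0, 16.6]
opening: 0.0114
grasp_force: 35.0
```

Run:
```python
from h import *
go([*b2w(-.012,.045),.0275],11.1);print(r.get_state()['moment'])
```

```text
t 24.35 pos [0.5219 0.133  0.0272] board [-16.1  42.9] az 11.31 q [-0.47  0.69  0.18  2.17 -0.37  0.32  0.21] | shift [ 0.0021  0.0041 -0.0004] turn 0.21 F [-9.3 -2.  16.6]
[-0.4487832   2.185821    0.03679735]
```

Emit:
drive_tool:
  moves: [0,0,-0.001,0,0.006,0,-0.001,0,0.012,0,-0.001,0,0.017,0,-0.001,0,0.017,0,-0.001,0]

```text
time: 24.85
position: [0.5218, 0.1518, 0.0275]
ee_rot: [[-0.198, 0.98, -0.0], [0.98, 0.198, 0.0], [0.0, -0.0, -1.0]]
force: [0.5, 0.5, -1.3]
opening: 0.0118
grasp_force: 35.0
```

Emit:
drive_tool:
  moves: [0.0015,0,0,0,0.003,0,0,0,0.003,0,0,0]

```text
time: 25.15
position: [0.5214, 0.1534, 0.0277]
ee_rot: [[-0.197, 0.981, 0.0], [0.981, 0.197, -0.0], [-0.0, -0.0, -1.0]]
force: [-0.0, 0.1, -1.0]
opening: 0.0116
grasp_force: 35.0
```

Run:
```python
from h import *
go([*b2w(-.012,.066),.0275],11.1);print(r.get_state()['moment'])
```

```text
t 25.15 pos [0.5214 0.1534 0.0277] board [-12.7  63. ] az 11.33 q [-0.51  0.69  0.18  2.16 -0.38  0.32  0.18] | shift [0.003  0.0007 0.0002] turn 0.23 F [-0.   0.1 -1. ]
[-0.07423116  0.03132447 -0.0200416 ]
```

Emit:
drive_tool:
  moves: [0.0015,-0.001,0,0,0.003,-0.001,0,0,0.004,-0.001,0,0,0.004,-0.001,0,0]

```text
time: 25.55
position: [0.5196, 0.157, 0.0277]
ee_rot: [[-0.196, 0.981, -0.0], [0.981, 0.196, -0.0], [-0.0, -0.0, -1.0]]
force: [-1.3, -0.5, -1.4]
opening: 0.0114
grasp_force: 35.0
```

Emit:
drive_tool:
  moves: [0.001,0,0,0,0.002,0,0,0,0.003,0,0,0,0.003,0,0,0]

```text
time: 25.95
position: [0.5191, 0.1571, 0.0277]
ee_rot: [[-0.194, 0.981, 0.0], [0.981, 0.194, -0.003], [-0.003, -0.0, -1.0]]
force: [0.4, -9.4, 0.9]
opening: 0.0116
grasp_force: 35.0
```

The end stop is found, at about 9 N. I'll ease off and close onto the panel's edge.

Emit:
drive_tool:
  moves: [-0.002,0.001,0,0,-0.002,0.002,0,0,-0.002,0.003,0,0,-0.002,0.004,0,0,-0.002,0.004,0,0]

```text
time: 26.45
position: [0.5218, 0.1575, 0.0274]
ee_rot: [[-0.196, 0.981, -0.003], [0.981, 0.196, -0.001], [-0.001, -0.003, -1.0]]
force: [-3.7, -7.5, 1.2]
opening: 0.0116
grasp_force: 35.0
```

Run:
```python
from h import *
go([*b2w(-.012,.067),.0275],11.1);print(r.get_state()['moment'])
```

```text
t 26.45 pos [0.5218 0.1575 0.0274] board [-11.5  67. ] az 11.28 q [-0.52  0.69  0.19  2.16 -0.38  0.33  0.18] | shift [-0.     -0.0005 -0.0001] turn 0.18 F [-3.7 -7.5  1.2]
[-1.42429386  0.81072286  0.03232287]
```

Emit:
drive_tool:
  moves: [-0.001,0.001,0,0,-0.001,0.002,0,0,-0.001,0.002,0,0]

```text
time: 26.75
position: [0.5219, 0.1575, 0.0273]
ee_rot: [[-0.196, 0.98, -0.007], [0.981, 0.196, -0.001], [0.0, -0.007, -1.0]]
force: [-8.1, -4.0, 4.7]
opening: 0.0115
grasp_force: 35.0
```

Run:
```python
from h import *
go([*b2w(-.012,.067),.0275],11.1);print(r.get_state()['moment'])
```

```text
t 26.75 pos [0.5219 0.1575 0.0273] board [-11.4  67. ] az 11.33 q [-0.52  0.69  0.19  2.15 -0.38  0.33  0.18] | shift [ 0.     -0.0006 -0.0002] turn 0.23 F [-8.1 -4.   4.7]
[-0.91496039  1.91213769 -0.01263478]
```

Emit:
drive_tool:
  moves: [0,-0.0015,0.0003,0,0,-0.002,0.0003,0,0,-0.002,0.0003,0]

```text
time: 27.05
position: [0.5219, 0.1575, 0.0273]
ee_rot: [[-0.196, 0.981, -0.003], [0.981, 0.196, -0.0], [0.0, -0.003, -1.0]]
force: [-4.5, -4.0, 1.6]
opening: 0.0115
grasp_force: 35.0
```

Emit:
drive_tool:
  moves: [0,0,0,0,0,0,0,0,0,0,0,0,0,0,0,0]
  jaw: 0.24

```text
time: 27.45
position: [0.524, 0.1582, 0.0275]
ee_rot: [[-0.197, 0.98, 0.001], [0.98, 0.197, 0.0], [0.0, 0.001, -1.0]]
force: [-0.7, -0.3, -0.0]
opening: 0.0224
grasp_force: 0.0
```

Run:
```python
from h import *
go([*b2w(-.012,.067),.0275],11.1);print(r.get_state()['moment'])
```

```text
t 27.45 pos [0.524  0.1582 0.0275] board [-9.2 67.2] az 11.34 q [-0.52  0.69  0.19  2.15 -0.38  0.33  0.18] | shift [-0.0002 -0.0028 -0.    ] turn 0.24 F [-0.7 -0.3 -0. ]
[-0.01572815  0.07090585 -0.0343917 ]
```

Emit:
drive_tool:
  moves: [0,-0.002,0,0,0,-0.002,-0.02,0,0,-0.002,-0.06,0,0,-0.002,-0.11,0,-0.05,-0.03,-0.14,0,-0.1,-0.03,-0.14,0,-0.15,-0.03,-0.14,0,-0.2,-0.03,-0.14,0,-0.25,-0.03,-0.14,0,-0.3,-0.03,-0.14,0,-0.3,-0.03,-0.14,0]

```text
time: 28.55
position: [0.5532, -0.1487, 0.1679]
ee_rot: [[-0.19, 0.982, 0.002], [0.982, 0.19, -0.003], [-0.003, 0.001, -1.0]]
force: [0.4, -0.0, -0.7]
opening: 0.0224
grasp_force: 0.0
```

Run:
```python
from h import *
go([*b2w(-.012,.067),.0275],11.1)
for n in('top','scene'):
  im,d=r.get_image(n)
  for o,z in(('rule',.023),('panel',.026),('panel_face',.0266)):
   for q in r.silhouettes(n,o)[:3]:
    R=rect(onplane(n,uvs(q['mask']),z)); print(n,o,R,w2b(R[0]/1000)*1000)
  a=im[90:250,130:310] if n=='top' else im[150:260,210:370]
  cv2.imwrite(f'pics/f_{n}.png',cv2.resize(a,None,fx=4,fy=4,interpolation=cv2.INTER_CUBIC)[:,:,::-1])
```

```text
t 28.55 pos [ 0.5532 -0.1487  0.1679] board [ -39.6 -239.5] az 10.93 q [-0.06  0.5   0.32  2.02 -0.25  0.66  0.61] | shift [0.307  0.0266 0.1394] turn -0.17 F [ 0.4 -0.  -0.7]
top rule (array([533. , 158.8]), array([ 50.8, 198.3]), 11.06) [-0.2813812  66.09055019]
top rule (array([ 802.6, -281.4]), array([140.1,  87.9]), 76.74) [ 179.52695135 -417.77840267]
top panel (array([601.4, 195.7]), array([101.1, 150.3]), 10.77) [73.94309758 89.13174698]
top panel (array([242.9, 238.4]), array([ 99.4, 147.8]), 45.52) [-269.62963449  200.05206873]
top panel (array([391.8, 437.4]), array([ 99.9, 146.8]), 33.67) [-85.20328548 366.66278805]
top panel_face (array([601.9, 196.9]), array([ 84.5, 133.9]), 10.95) [74.66477027 90.2130372 ]
top panel_face (array([243.5, 238.4]), array([ 81.3, 130.4]), 42.93) [-269.04085889  199.93655555]
top panel_face (array([391.8, 439. ]), array([ 85.3, 133.7]), 33.07) [-84.89525034 368.23285632]
scene rule (array([529.9, 157.8]), array([ 60.8, 202.3]), 13.11) [-3.51591043 65.70607562]
scene panel (array([266.3, 234.5]), array([ 99. , 151.2]), 43.26) [-247.41822182  191.72001333]
scene panel (array([412.1, 433.5]), array([103.4, 157.5]), 34.77) [-66.03388007 358.92755074]
scene panel (array([599.9, 194.8]), array([ 99.7, 153. ]), 11.61) [72.29788881 88.53736653]
scene panel_face (array([601.8, 199.2]), array([ 85.2, 129.9]), 10.8) [75.00944153 92.48926252]
scene panel_face (array([262.7, 238. ]), array([ 83.3, 131.8]), 45.82) [-250.27704853  195.84761673]
scene panel_face (array([577.4, 436.1]), array([ 94.4, 200.4]), 8.5) [ 96.6743544 329.6550306]
```

View pics/f_top.png

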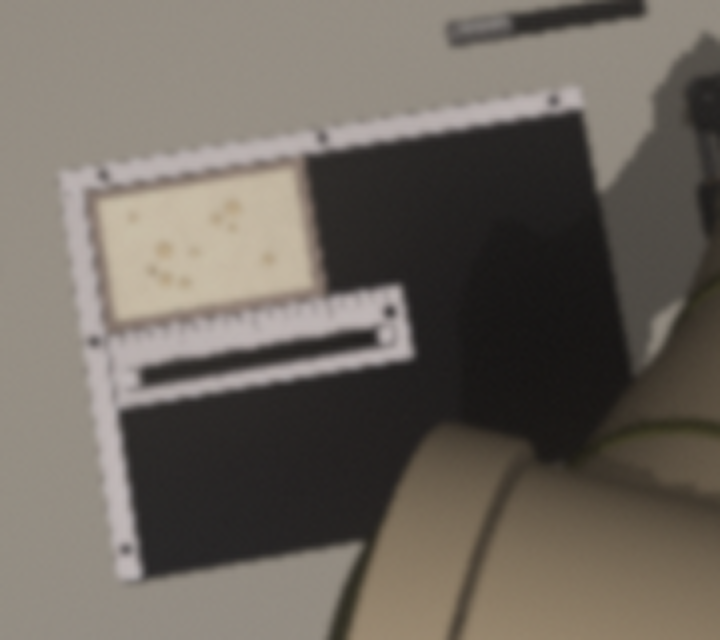

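View pics/f_scene.png

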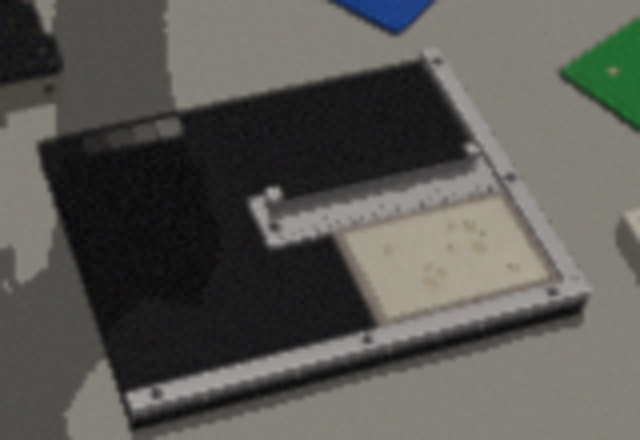

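Both final pictures show no dark gaps: the panel is in the corner, the rule is flush along its free edge and against the end stop, and the hole end is outward. Handing in.

```bash
python3 -c "
from bench import r
print(r.sign_off())"
```

```text
the job is handed in; nothing more can be done
None
```

I handed the job in at about 29 s of the 64 s allowed. The last pictures showed no visible gaps: the panel is home in the corner, and the rule lies flush along its free long edge with its zero end against the end stop. The gripper is clear of both. Sign-off returned no verdict.

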